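Rock the stopper out of the green sample bottle

ROBOT

A 6-joint arm with a two-finger parallel gripper is mounted at the origin on a cart in front of the work surface, level with it; the furniture and walls round the work are solid. World frame = base frame: x ahead of the robot, y to its left, z up, the work surface at z = 0. Lengths are in mm, angles in rad, forces in N, time in s.
With the tool pointing down it reaches from about 250 to 800 mm from the base axis. Payload 8.5 kg.
Tool frame: the origin (TCP) lies at the very end of the fingers, on their centre line; the grasp point (between the pads) lies 19 mm behind it (r.tcp_to_grasp is the distance from the TCP to the grasp point, in mm); z points along the fingers, y is the line along which they close (so a half turn about z gives the same grasp; the last joint's range is limited). The gripper opens to 85 mm and grips with 20 to 120 N. Pads are 22 mm wide; open, the fingers measure 114 mm over their backs; the gripper's body (76 mm by 85 mm) begins 54 mm behind the grasp point. The pads swing forward as they close: fully open they stand 13 mm farther back than shut.
Start: joints at [1.104, 0.238, -0.013, 1.319, 0, 1.571], TCP at [236.245, 468.793, 231.276] pointing down, gripper open.
Joint ranges: [-2.66, 2.66], [-1.03, 1.9], [-1.14, 1.46], [-1.82, 2.27], [-1.45, 1.34], [-3.14, 3.14]. Speed limits (rad/s): [2.22, 2.22, 2.79, 3.14, 3.14, 3.14].

INTERFACE

Orientations are given as a unit quaternion [x, y, z, w].
In Python, from plant import r gives the robot as it stands.
- The arm moves only by the shell command python3 -m inch 'ROWS' [OPENING] [FORCE]. ROWS is JSON, a list of rows, each a list of 2 entries, a list of its own where there are three numbers: the shift along the tool's x, y, z in cm, then the turn, a rotation vector about the tool's x, y, z in degrees. A call has exactly 8 rows; each row is the pose to reach, as a shift and turn from the pose commanded when the call began, along the tool's axes at that moment; what a row does not reach only later rows make up. A row lasts 1/8 s, in which the tool goes at most 62.5 mm and 10.7 degrees, less where a joint would pass 70% of its speed; a pose out of reach is approached as far as the arm can. A call with a gripper value outside its range is refused whole. OPENING is the gripper command: -1 is fully open, 1 is shut, values between are in proportion, set as the call begins (- or left out, the last holds). The fingers move at their own pace and stop on an object; FORCE is the grip in N (left out, the last holds). Time passes only in rows, so rows that repeat a pose let the fingers close, or fill a call up. It gives the time, the measured TCP pose, the force, the opening and the grip force at its end, in the units of the state.
- r.state(): the state, without advancing time (a new reading comes with each control period).
- r.camera(name): name is "scene" or "top" or "wrist"; returns the picture (420x560x3 uint8, red, green, blue); there is no depth.
- r.camera_info(name): a dict with "camera_matrix" (3x3 intrinsics, pixels), "dist_coeffs" ([k1, k2, p1, p2, k3] as OpenCV has them; the pictures are not rectified), "T" (4x4, takes a point from camera to world coordinates). Camera axes: x right, y down, z forward; pixel columns grow to the right and rows downward; lengths in mm; the calibration is good to about 2 mm. A picture is of the moment at which its call begins: read the wrist's pose just before it. camera_info takes no time and is no camera call; for the wrist camera it gives the pose at the moment of the call.
- r.sign_off(): hands the job in; it is judged then, once.
Trained networks look in the newest picture that a camera, given by its name, has taken for a name from the list of things; names that differ only in an ending like _2 or _b are one class to them, and where a whole thing is asked for, a point or a joint stands for the part that bears it (a point fixed in the world has none). Each returns a list of dicts, best first, with "score" (0 to 1); they miss things now and then, are a little off and sometimes report something else, mostly with a low value. They report only what shows in the picture. A call takes as long as a camera call. They do not tell look-alikes from the thing itself.
- r.silhouettes(camera, query): "region" (420x560 bool, what is visible of it) and "location" ([column, row] in pixels, amid what is visible of it).
The state is a dict: "time": time; "joint_pos": joint angles; "qd": joint speeds; "tau": joint torques, N m; "tcp_pos": TCP position; "eef_rot": TCP orientation; "force": force on the tool from outside, world axes, zero at the start; "ft_torque": the same for the moment, N m; "grip_width": finger opening in mm; "finger_force": force on a finger pad.
Only numpy, scipy, OpenCV 4.12 (cv2) and the standard library are available. Lean on these libraries where they do the work, as an engineer would, in place of code of your own. Each camera call takes 0.05 s, during which the arm holds its last target. There are 200 camera calls.

TASK

Open the green glass bottle: grip its wooden-handled stopper, rock it clearly to the left (as seen from the robot) and then to the right while easing it upward, until it comes out of the neck. Then stand it upright, narrow end down, in the empty open white dish; leave the amber bottle stoppered.

Things in the scene. Friction and masses are not known exactly. Their poses are not given: they have to be found in the camera images.
- green_bottle: bottle of green glass, 63 mm wide, neck 41 mm, fixed in a round grey holder 92 mm across. Never turned: x away from the robot, y to its left. Origin on the desk at its centre; rim 106 mm above, bore 33 mm wide. Two sprung white pads in the neck hold the stopper by friction: 8 to 16 N to pull straight, about 5 N when rocked. A like bottle of amber glass stands by; which is at the left varies
- green_stopper_grip (a point): middle of the grip of the green bottle's stopper: an upright round wooden handle 28 mm wide. It is on the axis (z up along it), 45 mm above the narrow foot, 13 mm below the top, 25 mm above the rim when seated. Below is a cork cone, 25 mm wide at the foot, 33 mm 23 mm up. Seated 20 mm deep it can lean about 8 degrees, pivoting at the middle of the rim, more once raised; about 30 g
- amber_stopper_grip (a point): the same point on the identical stopper of the amber bottle; to be left alone
- dish: empty open shallow dish of white porcelain, loose, 68 mm wide at the rim, 53 mm inside at the floor, 12 mm high, floor 3 mm thick. Origin at the centre of its underside, z up. (A covered dish stands by.)
There are look-alikes about, which are no part of the job. Leave any pink look-alike of the part that bears green_stopper_grip alone.

How it is judged:
By the outcome, as a careful person would: the job done as asked, in the order asked, and still so for the second after the job is handed in, with the robot touching nothing.
It also fails if it takes over 43 s, if anything falls off the work surface, if the arm or the gripper's body presses on something with over 40 N, if the wrist force passes 120 N, or if a joint passes its speed limit or range.

## Working session

There is one attempt and no reset: what is moved stays moved. The work goes in short steps, Python scripts to look and compute and a shell command to move; the robot and the scene stay as the last step left them, time stands still between calls to the robot, and variables do not carry over. Pictures are saved under pics/ and viewed, at most 10 in all, crops included, and the job is handed in when it is done.

```bash
ls; mkdir -p pics
cat > h.py <<'E'
import numpy as np,cv2
from plant import r
from scipy.spatial.transform import Rotation as R
np.set_printoptions(precision=2,suppress=True)
def snap(c,fn=None):
    info=r.camera_info(c); im=r.camera(c)
    if fn: cv2.imwrite('pics/'+fn,im[:,:,::-1])
    return im,info
def ray(info,px):
    K=np.array(info['camera_matrix']);d=np.array(info['dist_coeffs']);T=np.array(info['T'])
    u=cv2.undistortPoints(np.array([[px]],float),K,d)[0,0]
    v=T[:3,:3]@np.array([u[0],u[1],1]);return T[:3,3],v/np.linalg.norm(v)
def proj(info,P):
    K=np.array(info['camera_matrix']);d=np.array(info['dist_coeffs']);Ti=np.linalg.inv(np.array(info['T']))
    return cv2.projectPoints(np.atleast_2d(np.array(P,float)),cv2.Rodrigues(Ti[:3,:3])[0],Ti[:3,3],K,d)[0][:,0]
def atz(info,px,z):
    o,v=ray(info,px);return o+v*(z-o[2])/v[2]
def tri(rays):
    A=np.zeros((3,3));b=np.zeros(3)
    for o,v in rays:
        M=np.eye(3)-np.outer(v,v);A+=M;b+=M@o
    p=np.linalg.solve(A,b);return p,[np.linalg.norm((np.eye(3)-np.outer(v,v))@(p-o)) for o,v in rays]
E
python3 - <<'E'
from h import *
ims=[]
for c in('scene','top'):
    im,i=snap(c,c+'0.png');print(c,i['T'][:3] if 0 else np.array(i['T'])[:3])
    for q in('green_bottle','green_stopper_grip','amber_stopper_grip','dish'):
        for d in r.silhouettes(c,q):
            m=d['region'];ys,xs=np.where(m);print(c,q,round(d['score'],2),d['location'],m.sum(),xs.min(),xs.max(),ys.min(),ys.max(),im[m].mean(0))
s=r.state();print(s['time'],s['tcp_pos'],s['eef_rot'],R.from_quat(s['eef_rot']).as_matrix(),s['grip_width'])
E
```

```text
pics
scene [[   0.81   -0.24    0.54  103.59]
 [  -0.59   -0.33    0.74 -688.69]
 [   0.01   -0.91   -0.41  438.1 ]]
scene green_bottle 0.73 [225.9, 222.3] 1723 204 247 190 247 [68.33 88.23 71.78]
scene green_stopper_grip 0.76 [219.2, 180.6] 331 216 231 168 191 [135.31 114.2   84.14]
scene green_stopper_grip 0.74 [309.7, 237.6] 278 306 318 226 257 [160.51 101.03 119.48]
scene green_stopper_grip 0.69 [278.8, 231.9] 511 271 288 218 251 [156.43  98.31 111.9 ]
scene green_stopper_grip 0.51 [267.8, 215.7] 326 265 278 202 232 [159.86  99.81 117.32]
scene amber_stopper_grip 0.65 [327.9, 230.2] 508 319 337 215 244 [141.27 118.92  87.33]
scene dish 0.97 [256.4, 277.6] 757 238 276 264 288 [216.11 214.31 212.34]
top [[  0.03  -0.98   0.22 350.05]
 [ -1.    -0.03   0.   -82.87]
 [  0.    -0.22  -0.98 946.05]]
top green_bottle 0.56 [212.5, 210.2] 1193 189 231 188 229 [ 90.09 109.09  92.98]
top green_stopper_grip 0.72 [202.5, 198.4] 279 191 209 187 206 [175.26 152.49 105.19]
top green_stopper_grip 0.62 [263.0, 179.8] 219 251 265 171 188 [183.61 134.55 157.96]
top green_stopper_grip 0.55 [285.9, 164.5] 218 280 294 156 174 [178.06 129.58 154.08]
top green_stopper_grip 0.51 [221.5, 164.0] 214 216 230 153 171 [176.95 127.64 152.54]
top amber_stopper_grip 0.75 [350.1, 194.6] 251 341 358 183 201 [172.16 151.76 105.36]
top dish 0.71 [287.2, 225.6] 770 274 304 214 244 [205.54 208.83 207.48]
0.5 [236.24 468.75 231.23] [ 0.23  0.97 -0.   -0.  ] [[-0.89  0.45 -0.  ]
 [ 0.45  0.89 -0.  ]
 [-0.   -0.   -1.  ]] 84.99348840245423
```

```bash
cd pics; python3 -c "
import cv2
a=cv2.imread('scene0.png')[130:330,150:400];b=cv2.imread('top0.png')[110:290,150:400]
import numpy as np
cv2.imwrite('s0c.png',cv2.resize(a,None,fx=3,fy=3,interpolation=2)[:600,:750]);cv2.imwrite('t0c.png',cv2.resize(b,None,fx=3,fy=3,interpolation=2))"
```

```text
(no output)
```

View pics/s0c.png

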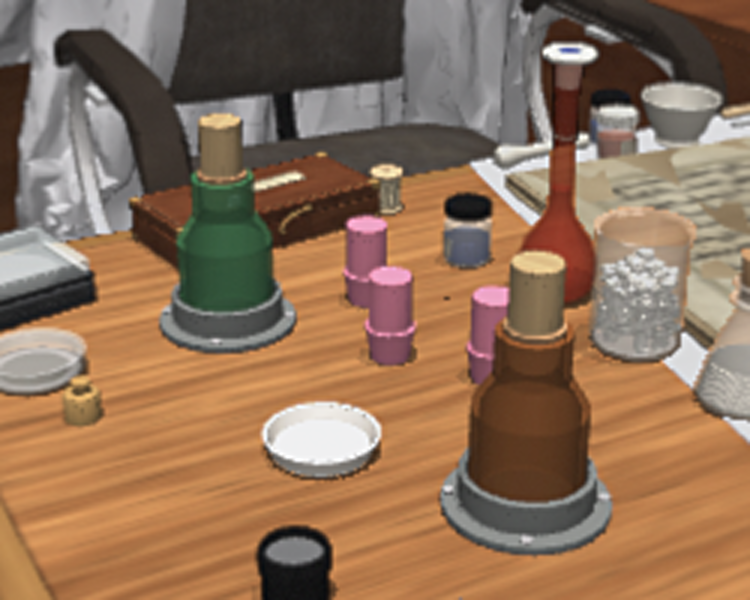

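View pics/t0c.png

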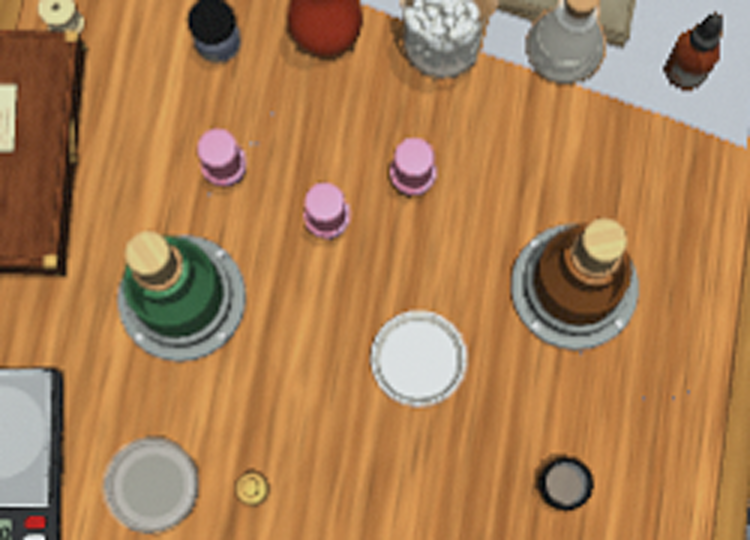

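View pics/scene0.png

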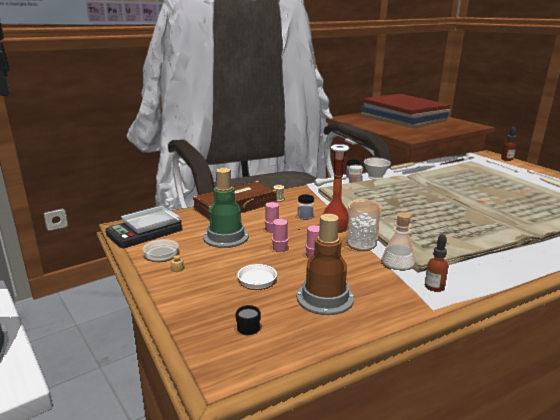

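The scene view shows the green bottle at the left: its stopper top is at scene (223.7,169.7) and top (200,194.5). The empty white dish is at scene (257,276) and top (289.5,229). The grey covered dish, three pink look-alikes and the amber bottle at the right are separate.

Run:
```python
from h import *
S=r.camera_info('scene');T=r.camera_info('top')
f=lambda a,b:tri([ray(S,a),ray(T,b)])
print('stopper top',f((223.7,169.7),(200,194.5)))
print('amber top',f((150+538/3,130+263/3),(150+604/3,110+240/3)))
print('dish',f((257.3,276.3),(289.5,229)), atz(S,(257.3,276.5),8),atz(T,(289.5,229),12))
print('holder',atz(T,(210.8,209.3),5),atz(S,(150+228/3,130+315/3),5))
# wrist view
im,i=snap('wrist','w0.png')
for q in('green_bottle','green_stopper_grip','dish'):
    for d in r.silhouettes('wrist',q):
        m=d['region'];ys,xs=np.where(m);print(q,round(d['score'],2),d['location'],m.sum(),xs.min(),xs.max(),ys.min(),ys.max(),im[m].mean(0))
print(np.array(i['T']))
for n,p in(('pinkA',((150+366/3,130+225/3),(150+217/3,110+148/3))),('pinkB',((150+390/3,130+276/3),(150+323/3,110+203/3)))):print(n,f(*p))
```

```text
stopper top (array([534.59,  71.51, 143.36]), [np.float64(1.059547995781894), np.float64(1.0595479957817753)])
amber top (array([ 552.91, -207.82,  141.66]), [np.float64(0.9653376392838677), np.float64(0.965337639283856)])
dish (array([496.87, -97.02,   5.07]), [np.float64(0.3248988982254781), np.float64(0.32489889822543233)]) [ 494.17 -101.65    8.  ] [495.5  -96.76  12.  ]
holder [533.51  73.09   5.  ] [534.75  71.39   5.  ]
[[  0.45   0.85   0.28 163.39]
 [  0.89  -0.43  -0.14 505.13]
 [  0.     0.32  -0.95 374.25]
 [  0.     0.     0.     1.  ]]
pinkA (array([631.04,  47.66,  55.2 ]), [np.float64(0.6786436548890986), np.float64(0.6786436548890009)])
pinkB (array([594.63, -28.01,  55.12]), [np.float64(1.3529940850726794), np.float64(1.3529940850725852)])
```

```bash
cat >> h.py <<'E'
TGT=R.from_matrix(np.array([[-1,0,0],[0,1,0],[0,0,-1]]).T)
def rel(p,rot=TGT):
    s=r.state();A=R.from_quat(s['eef_rot'])
    print('shift cm',A.inv().apply(np.array(p)-s['tcp_pos'])/10,'turn deg',np.degrees((A.inv()*rot).as_rotvec()))
E
python3 - <<'E'
from h import *
rel((490,72,231))
E
```

```text
shift cm [-40.52 -24.01   0.03] turn deg [ -0.01  -0.   -26.75]
```

```bash
python3 -m inch '[[[-5,-3,0],[0,0,-3.5]],[[-10,-6,0],[0,0,-7]],[[-15,-9,0],[0,0,-10.5]],[[-20,-12,0],[0,0,-14]],[[-25.5,-15.1,0],[0,0,-17.5]],[[-31,-18.4,0],[0,0,-21]],[[-36,-21.3,0],[0,0,-24]],[[-40.5,-24,0],[0,0,-26.75]]]' -1 40
python3 -m inch '[[[0,0,0],[0,0,0]],[[0,0,0],[0,0,0]],[[0,0,0],[0,0,0]],[[0,0,0],[0,0,0]],[[0,0,0],[0,0,0]],[[0,0,0],[0,0,0]],[[0,0,0],[0,0,0]],[[0,0,0],[0,0,0]]]'
python3 - <<'E'
from h import *
im,i=snap('wrist','w1.png')
for q in('green_stopper_grip','green_bottle','dish'):
    for d in r.silhouettes('wrist',q):
        m=d['region'];ys,xs=np.where(m);print(q,round(d['score'],2),d['location'],m.sum(),xs.min(),xs.max(),ys.min(),ys.max(),im[m].mean(0))
print(np.array(i['T']),proj(i,[(534.5,72,144),(534.5,72,131),(534.5,72,106),(496,-97,12)]))
rel((534.5,72,170))
E
```

```text
time: 1.7
tcp_pos: [490.9, 70.1, 231.5]
eef_rot: [-0.0, 1.0, -0.0, 0.0]
force: [0.5, 1.2, -0.8]
grip_width: 85.6
finger_force: 0.0
time: 2.7
tcp_pos: [489.9, 72.2, 231.3]
eef_rot: [-0.0, 1.0, -0.0, -0.0]
force: [-0.6, 0.2, -0.8]
grip_width: 85.4
finger_force: 0.0
green_stopper_grip 0.91 [151.8, 284.9] 441 133 169 271 309 [159.92 102.01 121.19]
green_stopper_grip 0.86 [287.8, 254.3] 1567 270 305 231 283 [127.32 105.23  68.74]
green_stopper_grip 0.8 [264.8, 296.3] 961 253 279 273 316 [179.1  119.9  142.43]
green_stopper_grip 0.59 [204.1, 263.4] 905 185 216 247 288 [169.75 112.16 131.47]
green_bottle 0.81 [288.5, 208.2] 4277 250 326 173 258 [72.93 98.64 76.32]
dish 0.93 [138.3, 182.3] 2564 108 165 152 207 [229.72 228.3  226.61]
[[ -0.     0.95   0.32 408.37]
 [  1.    -0.     0.    72.02]
 [  0.     0.32  -0.95 374.3 ]
 [  0.     0.     0.     1.  ]] [[285.61 268.84]
 [285.61 261.15]
 [285.61 248.14]
 [136.93 181.62]]
shift cm [-4.46 -0.01  6.13] turn deg [-0.01 -0.01 -0.  ]
```

View pics/w1.png

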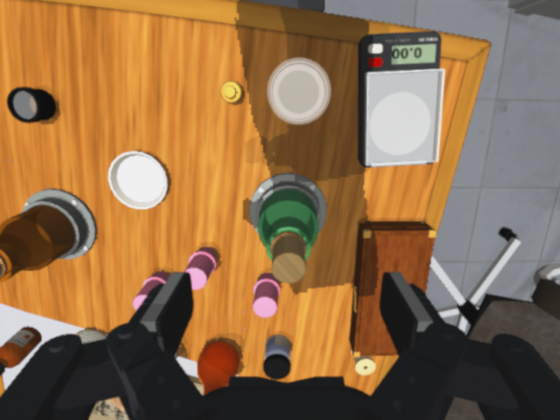

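The wrist view shows the green stopper's top disc at about (288,267). The white dish is at (138,180) and the pink look-alikes are beyond the bottle.

Run:
```python
from h import *
S=r.camera_info('scene');T=r.camera_info('top');W=r.camera_info('wrist')
print(tri([ray(S,(223.7,169.7)),ray(T,(200,194.5)),ray(W,(288.3,267.5))]))
print(tri([ray(S,(223.7,169.7)),ray(W,(288.3,267.5))]),tri([ray(T,(200,194.5)),ray(W,(288.3,267.5))]))
print(atz(W,(288.3,267.5),144),atz(T,(200,194.5),144))
print('dish',tri([ray(S,(257.3,276.3)),ray(T,(289.5,229)),ray(W,(138.3,181))]),atz(W,(138.3,181),12))
```

```text
(array([534.83,  72.86, 142.4 ]), [np.float64(1.630657231177575), np.float64(1.1614789077706253), np.float64(1.3347795798651452)])
(array([535.77,  73.69, 142.02]), [np.float64(1.2607322616956331), np.float64(1.2607322616956862)]) (array([534.83,  73.35, 140.2 ]), [np.float64(0.8789827672126541), np.float64(0.8789827672126429)])
[533.32  74.05 144.  ] [533.48  71.84 144.  ]
dish (array([496.63, -97.59,   5.8 ]), [np.float64(0.32483962688966195), np.float64(0.754322886880234), np.float64(0.5768165935172657)]) [495.27 -95.36  12.  ]
```

```bash
python3 -m inch '[[[-2.3,0.05,1],[0,0,0]],[[-4.45,0.1,3],[0,0,0]],[[-4.45,0.1,6],[0,0,0]],[[-4.45,0.1,8.5],[0,0,0]],[[-4.45,0.1,10.5],[0,0,0]],[[-4.45,0.1,11.7],[0,0,0]],[[-4.45,0.1,11.7],[0,0,0]],[[-4.45,0.1,11.7],[0,0,0]]]' -1 50
python3 - <<'E'
from h import *
im,i=snap('wrist','w2.png');rel((534.5,73,114));s=r.state();print(s['force'],s['tcp_pos'])
E
```

```text
time: 3.9
tcp_pos: [534.9, 73.2, 115.1]
eef_rot: [-0.0, 1.0, 0.0, 0.001]
force: [0.4, -0.7, 0.5]
grip_width: 85.6
finger_force: 0.0
shift cm [ 0.05 -0.03  0.12] turn deg [0.01 0.08 0.  ]
[-0.78 -0.48  0.92] [535.    73.28 115.17]
```

View pics/w2.png

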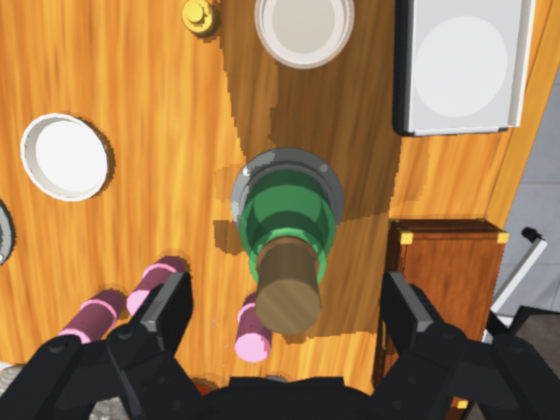

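The stopper top at about (288,305) sits midway between the fingertips (192 and 383), so I close the gripper.

```bash
python3 -m inch '[[[0,0,0],[0,0,0]],[[0,0,0],[0,0,0]],[[0,0,0],[0,0,0]],[[0,0,0],[0,0,0]],[[0,0,0],[0,0,0]],[[0,0,0],[0,0,0]],[[0,0,0],[0,0,0]],[[0,0,0],[0,0,0]]]' 1 50
python3 -c "
from plant import r;s=r.state();print(s['time'],s['tcp_pos'],s['force'],s['ft_torque'],s['grip_width'],s['finger_force'])"
```

```text
time: 4.95
tcp_pos: [534.5, 73.3, 114.6]
eef_rot: [-0.0, 1.0, 0.0, 0.0]
force: [-1.8, 0.6, 6.3]
grip_width: 26.5
finger_force: 49.0
4.95 [534.50413754  73.26949393 114.63105256] [-1.76107089  0.5788017   6.27518267] [0.0089579  0.31734363 0.02745745] 26.488986435036693 49.03085947036743
```

```bash
python3 -m inch '[[[0,0.03,0],[2,0,0]],[[0,0.06,0],[4,0,0]],[[0,0.09,-0.05],[6,0,0]],[[0,0.12,-0.1],[7.5,0,0]],[[0,0.14,-0.2],[8,0,0]],[[0,0.16,-0.3],[8,0,0]],[[0,0.16,-0.3],[8,0,0]],[[0,0.16,-0.3],[8,0,0]]]' 1 50
cat > st.py <<'E'
from h import *
s=r.state();print(s['time'],s['tcp_pos'],R.from_quat(s['eef_rot']).apply([0,0,-1]),s['force'],s['ft_torque'],s['grip_width'],s['finger_force'])
E
python3 st.py
```

```text
time: 5.95
tcp_pos: [534.2, 74.6, 116.6]
eef_rot: [0.0, 0.998, -0.07, -0.001]
force: [3.3, 1.3, -13.5]
grip_width: 26.7
finger_force: 50.0
5.95 [534.19  74.64 116.57] [0.   0.14 0.99] [  3.26   1.32 -13.54] [ 1.06 -0.73  0.07] 26.691276833932907 49.98498022556305
```

```bash
python3 -m inch '[[[0,-0.06,-0.01],[-3,0,0]],[[0,-0.125,-0.05],[-6,0,0]],[[0,-0.195,-0.1],[-9,0,0]],[[0,-0.27,-0.13],[-12,0,0]],[[0,-0.35,-0.17],[-15,0,0]],[[0,-0.42,-0.25],[-17,0,0]],[[0,-0.45,-0.34],[-17,0,0]],[[0,-0.47,-0.39],[-17,0,0]]]' 1 50
python3 st.py
```

```text
time: 6.95
tcp_pos: [534.0, 70.4, 121.1]
eef_rot: [0.0, 0.997, 0.078, -0.001]
force: [2.6, -0.1, -15.4]
grip_width: 26.4
finger_force: 50.4
6.95 [534.    70.37 121.11] [ 0.   -0.15  0.99] [  2.62  -0.15 -15.35] [-0.84 -0.73 -0.18] 26.433825111022674 50.44524908065796
```

Run:
```python
from h import *
im,i=snap('wrist','w3.png'); im2,S=snap('scene')
a=cv2.resize(im[150:390,180:400],None,fx=2,fy=2);b=cv2.resize(im2[150:260,190:265],(330,480),interpolation=2)
cv2.imwrite('pics/c3.png',np.hstack([a,b])[:,:,::-1])
```

```text
(no output)
```

View pics/c3.png

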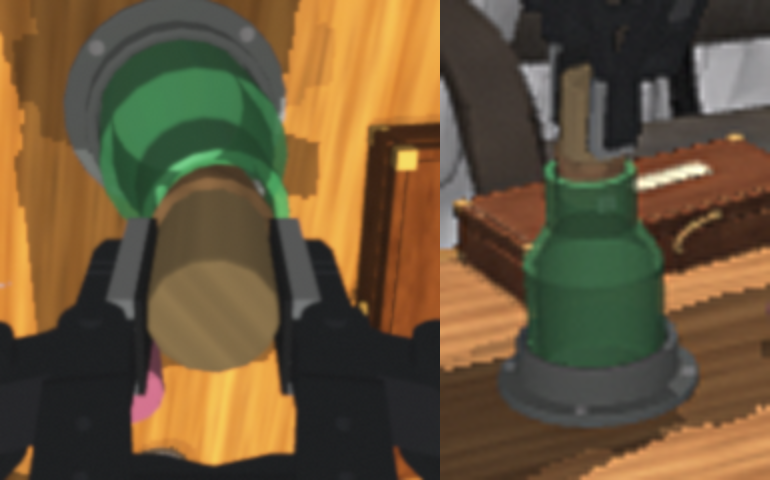

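The handle is firmly between the pads and leaning right with the gripper, and the cork shows above the rim. I continue rocking with more lift.

```bash
python3 -m inch '[[[0,0.09,-0.1],[3,0,0]],[[0,0.19,-0.2],[6,0,0]],[[0,0.3,-0.3],[9,0,0]],[[0,0.42,-0.36],[12,0,0]],[[0,0.54,-0.43],[15,0,0]],[[0,0.68,-0.5],[18,0,0]],[[0,0.74,-0.7],[18,0,0]],[[0,0.8,-0.87],[18,0,0]]]' 1 50
python3 st.py
```

```text
time: 8.05
tcp_pos: [534.6, 77.6, 132.4]
eef_rot: [-0.0, 0.997, -0.078, 0.0]
force: [-0.0, 0.4, -0.1]
grip_width: 26.7
finger_force: 52.2
8.05 [534.58  77.64 132.41] [-0.    0.16  0.99] [-0.01  0.42 -0.13] [ 0.14 -0.02 -0.  ] 26.720694979241628 52.22316563129425
```

```bash
python3 -m inch '[[[0,0,-0.5],[0,0,0]],[[0,-0.1,-1.2],[0,0,0]],[[0,-0.2,-2],[0,0,0]],[[0,-0.5,-3.2],[-2,0,0]],[[0,-0.9,-4.5],[-5,0,0]],[[0,-1.2,-5.3],[-8,0,0]],[[0,-1.4,-5.86],[-9,0,0]],[[0,-1.4,-5.86],[-9,0,0]]]' 1 50
python3 st.py
python3 - <<'E'
from h import *
im,i=snap('wrist','w4.png'); im2,S=snap('scene')
a=cv2.resize(im[150:390,180:400],None,fx=2,fy=2);b=cv2.resize(im2[120:260,180:275],(330,480),interpolation=2)
cv2.imwrite('pics/c4.png',np.hstack([a,b])[:,:,::-1])
T=r.camera_info('top');im=r.camera('top')
for c in('top','wrist'):
  for d in r.silhouettes(c,'dish'):print(c,d['score'],d['location'])
rel((496,-97,174))
E
```

```text
time: 9.05
tcp_pos: [534.7, 72.1, 192.4]
eef_rot: [0.0, 1.0, 0.0, 0.0]
force: [-0.0, 0.9, -1.2]
grip_width: 26.4
finger_force: 52.2
9.05 [534.69  72.08 192.4 ] [-0. -0.  1.] [-0.03  0.91 -1.21] [ 0.04 -0.06 -0.02] 26.37761323431491 52.2318971157074
wrist 0.87 [116.3, 145.0]
shift cm [  3.83 -16.99   1.74] turn deg [-0.02 -0.05  0.04]
```

View pics/c4.png

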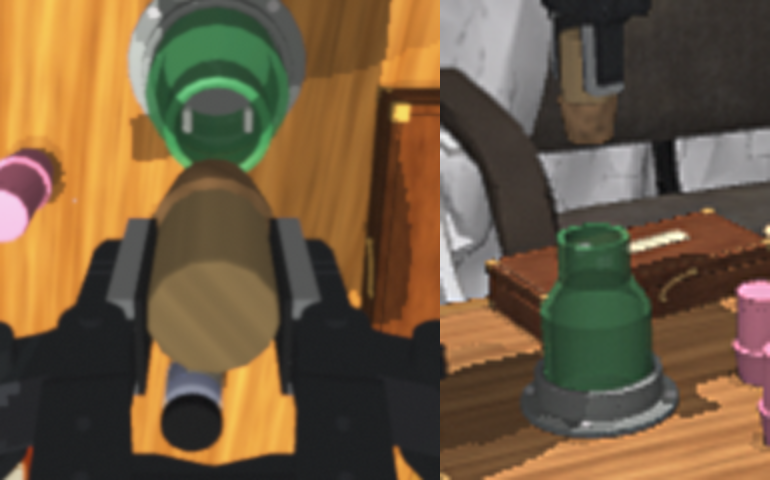

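The stopper is out, upright and unslipped in the pads, and the green neck is empty. Next I carry it over the dish.

```bash
python3 -m inch '[[[0.7,-3,0],[0,0,0]],[[1.6,-7,0],[0,0,0]],[[2.6,-11.5,0.5],[0,0,0]],[[3.5,-15.3,2],[0,0,0]],[[3.87,-16.88,5],[0,0,0]],[[3.87,-16.88,8.5],[0,0,0]],[[3.87,-16.88,11.5],[0,0,0]],[[3.87,-16.88,13.2],[0,0,0]]]' 1 50
python3 -m inch '[[[0,0,0],[0,0,0]],[[0,0,0],[0,0,0]],[[0,0,0],[0,0,0]],[[0,0,0],[0,0,0]],[[0,0,0],[0,0,0]],[[0,0,0],[0,0,0]],[[0,0,0],[0,0,0]],[[0,0,0],[0,0,0]]]' 1 50
python3 st.py
python3 - <<'E'
from h import *
ims={}
for c in('scene','top','wrist'):
  ims[c],i=snap(c)
  for q in('dish','green_stopper_grip'):
   for d in r.silhouettes(c,q):
    m=d['region'];ys,xs=np.where(m);print(c,q,round(d['score'],2),d['location'],xs.min(),xs.max(),ys.min(),ys.max(),atz(i,((xs.min()+xs.max())/2,(ys.min()+ys.max())/2),8) if q=='dish' else '')
b=cv2.resize(ims['scene'][210:310,205:305],(400,400),interpolation=2)
a=cv2.resize(ims['wrist'],(533,400))[:,60:430]
cv2.imwrite('pics/c5.png',np.hstack([a,b])[:,:,::-1])
rel((496,-96.7,34))
E
```

```text
time: 10.3
tcp_pos: [494.8, -95.9, 58.0]
eef_rot: [-0.0, 1.0, 0.0, -0.001]
force: [-0.6, -0.3, -0.1]
grip_width: 26.7
finger_force: 52.2
time: 11.3
tcp_pos: [495.7, -96.3, 59.7]
eef_rot: [-0.0, 1.0, -0.0, -0.0]
force: [-0.4, -0.2, -0.3]
grip_width: 26.4
finger_force: 52.2
11.3 [495.7  -96.27  59.73] [0. 0. 1.] [-0.41 -0.17 -0.29] [ 0.02  0.01 -0.03] 26.413400135773045 52.22257196903229
scene dish 0.75 [255.0, 276.9] 238 276 265 288 [ 493.75 -101.35    8.  ]
scene green_stopper_grip 0.97 [253.9, 255.1] 247 266 230 267 
scene green_stopper_grip 0.77 [280.8, 236.7] 272 287 220 250 
scene green_stopper_grip 0.71 [310.2, 238.9] 306 318 226 257 
top green_stopper_grip 0.72 [221.3, 161.6] 215 231 154 171 
wrist dish 0.88 [286.6, 220.6] 232 339 183 260 [487.26 -96.5    8.  ]
wrist green_stopper_grip 0.82 [397.7, 402.9] 377 417 375 419 
wrist green_stopper_grip 0.63 [294.6, 381.3] 282 306 372 380 
wrist green_stopper_grip 0.58 [286.5, 284.8] 253 319 229 336 
shift cm [-0.03 -0.05  2.57] turn deg [-0.01 -0.01  0.  ]
```

View pics/c5.png

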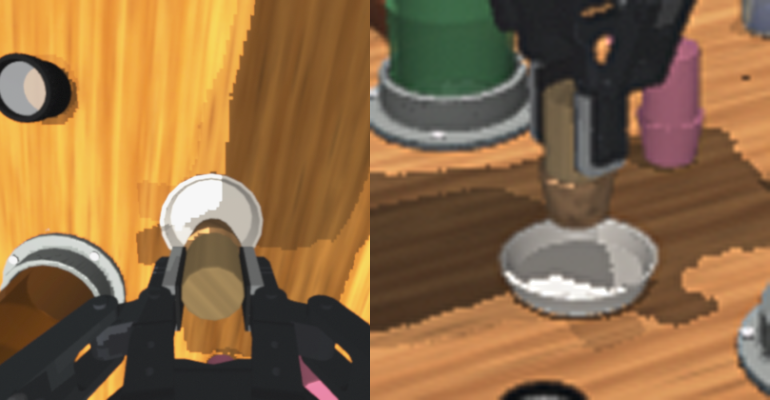

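The wrist view shows the stopper centred left-right over the dish, and the scene view shows its foot above the dish. I lower it gently.

```bash
python3 -m inch '[[[0,-0.03,0.8],[0,0,0]],[[0,-0.03,1.6],[0,0,0]],[[0,-0.03,2.1],[0,0,0]],[[0,-0.03,2.4],[0,0,0]],[[0,-0.03,2.55],[0,0,0]],[[0,-0.03,2.65],[0,0,0]],[[0,-0.03,2.7],[0,0,0]],[[0,-0.03,2.7],[0,0,0]]]' 1 50
python3 st.py; python3 -m inch '[[[0,0,0],[0,0,0]],[[0,0,0.05],[0,0,0]],[[0,0,0.05],[0,0,0]],[[0,0,0.1],[0,0,0]],[[0,0,0.1],[0,0,0]],[[0,0,0.15],[0,0,0]],[[0,0,0.15],[0,0,0]],[[0,0,0.15],[0,0,0]]]' 1 50;  python3 st.py
```

```text
time: 12.75
tcp_pos: [495.8, -96.6, 32.8]
eef_rot: [-0.0, 1.0, -0.0, 0.0]
force: [0.1, -0.5, -0.5]
grip_width: 26.4
finger_force: 52.2
12.75 [495.77 -96.56  32.82] [-0.  0.  1.] [ 0.14 -0.46 -0.54] [ 0.05 -0.   -0.04] 26.381238507924113 52.22266137599945
time: 13.75
tcp_pos: [495.8, -96.5, 31.6]
eef_rot: [-0.0, 1.0, -0.0, 0.0]
force: [-2.3, 0.3, 4.3]
grip_width: 27.0
finger_force: 52.9
13.75 [495.77 -96.53  31.64] [-0.  0.  1.] [-2.32  0.29  4.34] [0.1  0.31 0.01] 27.04008997963182 52.92885482311249
```

```bash
python3 -m inch '[[[0,0,0],[0,0,0]],[[0,0,0],[0,0,0]],[[0,0,0],[0,0,0]],[[0,0,0],[0,0,0]],[[0,0,0],[0,0,0]],[[0,0,0],[0,0,0]],[[0,0,0],[0,0,0]],[[0,0,0],[0,0,0]]]' -0.3 20
python3 st.py
python3 -m inch '[[[0,0,-0.3],[0,0,0]],[[0,0,-1],[0,0,0]],[[0,0,-2],[0,0,0]],[[0,0,-4],[0,0,0]],[[0,0,-6.5],[0,0,0]],[[0,0,-9.5],[0,0,0]],[[0,0,-12.5],[0,0,0]],[[0,0,-14],[0,0,0]]]'
python3 - <<'E'
from h import *
a,_=snap('wrist');b,_=snap('scene');c,_=snap('top')
cv2.imwrite('pics/c6.png',np.hstack([cv2.resize(a,(400,300)),cv2.resize(b[150:330,190:380],(317,300),interpolation=2)])[:,:,::-1])
E
```

```text
time: 14.75
tcp_pos: [495.7, -96.5, 31.2]
eef_rot: [-0.0, 1.0, -0.0, -0.0]
force: [0.4, 0.1, 0.4]
grip_width: 55.7
finger_force: 0.0
14.75 [495.7  -96.54  31.24] [0. 0. 1.] [0.37 0.14 0.37] [ 0.02  0.08 -0.05] 55.73054912227176 0.0
time: 15.75
tcp_pos: [496.4, -96.7, 173.4]
eef_rot: [-0.0, 1.0, -0.0, 0.001]
force: [0.3, 0.2, 0.9]
grip_width: 55.9
finger_force: 0.0
```

View pics/c6.png

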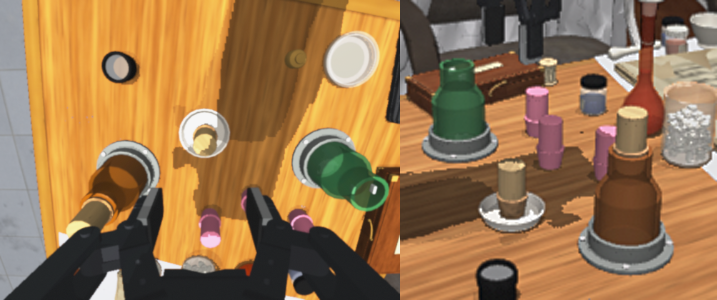

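The stopper stands upright in the dish, the green bottle is open, the amber bottle is still stoppered, and the robot is clear of everything.

```bash
python3 -c "
from plant import r;print(r.state()['qd']);print(r.sign_off())"
```

```text
[-0.00036991  0.01605821 -0.02980726 -0.01485493 -0.00030644  0.00010757]
the job is handed in; nothing more can be done
None
```

The green bottle's stopper was rocked left, then right, came out on a second lean to the left, and now stands narrow end down in the open white dish; the amber bottle is still stoppered, and the job was handed in at about 16 s.

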